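# Reset the yellow wiper-jig stop screw and lock it

## Task

On the yellow stop, loosen the jam nut by swinging its red-knobbed lever counter-clockwise (seen from above) more than half-way to its loose stop, turn the T-headed stop screw until its white end points at the white mark on the bridge, then swing the lever back clockwise to its stop to lock the screw there. Do not touch the blue stop.

Things in the scene. Friction and masses are not known exactly. Their poses are not given: they have to be found in the camera images.
- yellow_stop: Fixed yellow steel bridge, top plate 120 x 90 mm (x, y), top at z 40 mm. Origin: on the shelf, under the vertical axis (z up) about which both screw and lever turn. The white mark, a bar 18 x 8 mm, stands on the plate in the +x direction, 40 to 58 mm from the axis, top at 54 mm.
- jam_lever (a joint): Jam nut lever angle, rad, counter-clockwise from above: 0 tight, 1.0 fully loose (hard stops); starts near 0. In the yellow stop's frame the lever points at 2.618 rad (from +x towards +y) + this value. Its end, 90 mm from the axis, carries an upright round red knob, 16 mm thick, z 52 to 92 mm; the lever below is 13 mm wide, 19 mm under the knob, top at z 54 mm. Stays where left; 3 N turns it.
- stop_screw (a joint): Angle of the T-headed stop screw, rad, counter-clockwise from above, from the yellow stop's +x to its white end; 0 = white end points at the mark. Starts at 0.6 to 1.3, turns from -0.7 to 1.7. Head: a black bar 13 mm wide, z 76 to 106 mm, from 34 mm behind the axis to 42 mm ahead, the last 12 mm white. Stays where left; turns at 0.06 N m.
- blue_stop: The look-alike, not to be touched: same build and sizes, but a blue bridge, with its own red-knobbed lever and T-headed screw. Origin and axes as on the yellow stop.
Things that resemble listed ones, but are neither listed nor needed, are in the scene too. Of the things that look like the yellow_stop, the smallest one is meant.

How it is judged:
By the outcome, as a careful person would: the job done as asked, in the order asked, and still so for the second after the job is handed in, with the robot touching nothing.
It also fails if it takes over 64 s, if anything falls off the work surface, if the arm or the gripper's body presses on something with over 40 N, if the wrist force passes 120 N, or if a joint passes its speed limit or range.

## Robot

A 6-joint arm with a two-finger parallel gripper is mounted at the origin on the work surface. World frame = base frame: x ahead of the robot, y to its left, z up, the work surface at z = 0. Lengths are in m, angles in rad, forces in N, time in s.
With the tool pointing down it reaches from about 0.25 to 0.85 m from the base axis. Payload 12.5 kg.
Tool frame: the origin (TCP) lies midway between the tips of the shut fingers; the grasp point (between the pads) lies 19 mm behind it; z points along the fingers, y is the direction in which the jaws open and shut (so a half turn about z gives the same grasp; the last joint's range is limited). The gripper opens to 93 mm and grips with 3 to 60 N. Pads are 15 mm wide; open, the fingers measure 128 mm over their backs; the gripper's body (75 mm by 188 mm) begins 65 mm behind the grasp point.
Start: joints at [-1.239, 0.351, 1.652, -0, 1.139, -0.085], TCP at [0.223, -0.503, 0.219] pointing down, gripper open.
Joint ranges: [-2.75, 2.75], [-0.79, 2.1], [0.01, 2.65], [-1.57, 4.71], [0.07, 3.14], [-2.87, 2.87]. Speed limits (rad/s): [2.22, 2.22, 2.79, 3.14, 3.14, 3.14].

## Interface

Orientations are given as a rotation vector (axis times angle).
In Python, from plant import * gives the robot as it stands. The module is installed in compiled form; this text tells all that it offers.
- The arm moves only by the tool arm_command, never from a script. Its argument "steps" is a list of rows, each an object of numbers: "grip": the closure, from -1 (fully open) to 1 (shut); "dx", "dy", "dz": the shift along the world's x, y, z in cm; "rx", "ry", "rz": the turn, a rotation vector about the world's x, y, z in degrees. In form: [{"grip": .., "dx": .., "dy": .., "dz": .., "rx": .., "ry": .., "rz": ..}, ...]. A call has 1 to 20 rows; each row is the pose to reach, as a shift and turn from the pose commanded when the call began; what a row does not reach only later rows make up. A row lasts 1/12 s, in which the tool goes at most 41.7 mm and 7.16 degrees, less where a joint would pass 70% of its speed; a pose out of reach is approached as far as the arm can. A call with a gripper value outside its range is refused whole. The fingers move at their own pace and stop on an object; "force" is the grip in N (left out, the last holds). Time passes only in rows, so rows that repeat a pose let the fingers close. It gives the time, the measured TCP pose, the force and the opening at its end, in the units of the state.
- read_state(): the state, without advancing time (a new reading comes with each control period).
- grab_frame(name): name is "side" or "top"; returns the picture (384x512x3 uint8, red, green, blue); there is no depth.
- camera_model(name): a dict with "fx", "fy", "cx", "cy" (pixels), "rvec" (rotation vector, rad) and "tvec" (3), from world to camera coordinates, as OpenCV has them. Camera axes: x right, y down, z forward; pixel columns grow to the right and rows downward; lengths in m; the calibration is good to about 2 mm. A picture is of the moment at which its call begins. camera_model takes no time and is no camera call.
- sign_off(): hands the job in, once; it reports no verdict.
The state is a dict: "time": time; "q": joint angles; "qvel": joint speeds; "effort": joint torques, N m; "eef_pos": TCP position; "eef_rot": TCP orientation; "wrist_force": force on the tool from outside, world axes, zero at the start; "ft_torque": the same for the moment, N m; "grip_width": finger opening in m.
Only numpy, scipy, OpenCV 4.12 (cv2) and the standard library are available. Lean on these libraries where they do the work, as an engineer would, in place of code of your own. Each camera call takes 0.05 s, during which the arm holds its last target. There are 200 camera calls.

## Working session

There is one attempt and no reset: what is moved stays moved. The work goes in short steps, Python scripts to look and compute and a tool call to move; the robot and the scene stay as the last step left them, time stands still between calls to the robot, and variables do not carry over. Pictures are saved under pics/ and viewed, about 8 in all and at most 12, crops included, and the job is handed in when it is done.

Besides the shell and the picture viewer there is one more tool, called after "Call:" as name(argument=value, ...), one argument or row to a line, values as JSON. arm_command: Moves the arm, as the interface text tells. Its arguments: {"type":"object","properties":{"steps":{"type":"array"},"force":{"type":"number"}},"required":["steps"]}

```bash
mkdir -p pics; python3 - <<'E'
from plant import *
import cv2
for n in("top","side"):
    f=grab_frame(n); cv2.imwrite(f"pics/{n}0.png",cv2.resize(f[:,:,::-1],(800,600),interpolation=cv2.INTER_CUBIC)); cv2.imwrite(f"{n}_raw.png",f[:,:,::-1])
    print(n,camera_model(n))
print(read_state())
E
```

```text
top {'fx': 485.90440897966545, 'fy': 485.90440897966545, 'cx': 263.74438722831263, 'cy': 188.56042650365782, 'rvec': array([ 2.18813298, -2.20080544,  0.08228614]), 'tvec': array([-0.01273979,  0.40490069,  1.45994581])}
side {'fx': 354.0216262632178, 'fy': 354.0216262632178, 'cx': 259.6358364986377, 'cy': 191.149166092971, 'rvec': array([ 0.13243899, -2.70363537,  1.5150972 ]), 'tvec': array([0.40454751, 0.06138372, 0.95948163])}
{'time': 0.1, 'q': array([-1.23860702e+00,  3.51165229e-01,  1.65234806e+00,  2.10309733e-05,
        1.13910864e+00, -8.46019961e-02]), 'qvel': array([-0.00033954, -0.00069753, -0.00226475, -0.00052074, -0.00138895,
        0.00097128]), 'effort': array([ 3.65865053e-04, -4.98030603e+01, -2.85707241e+01,  7.00489827e-02,
        2.38667463e-02, -3.73616274e-05]), 'eef_pos': array([ 0.22258254, -0.50261284,  0.21816922]), 'eef_rot': array([-3.07262272e+00, -6.49740435e-01,  1.69812564e-04]), 'wrist_force': array([-0.90762881,  0.51186433,  0.24192761]), 'ft_torque': array([-0.03518773, -0.02620754,  0.02622226]), 'grip_width': 0.09281990464836083}
```

View pics/top0.png

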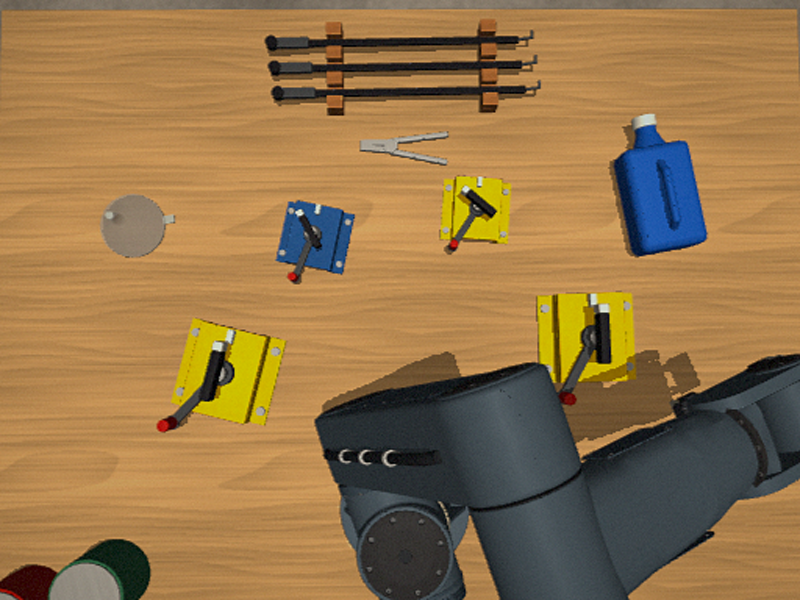

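View pics/side0.png

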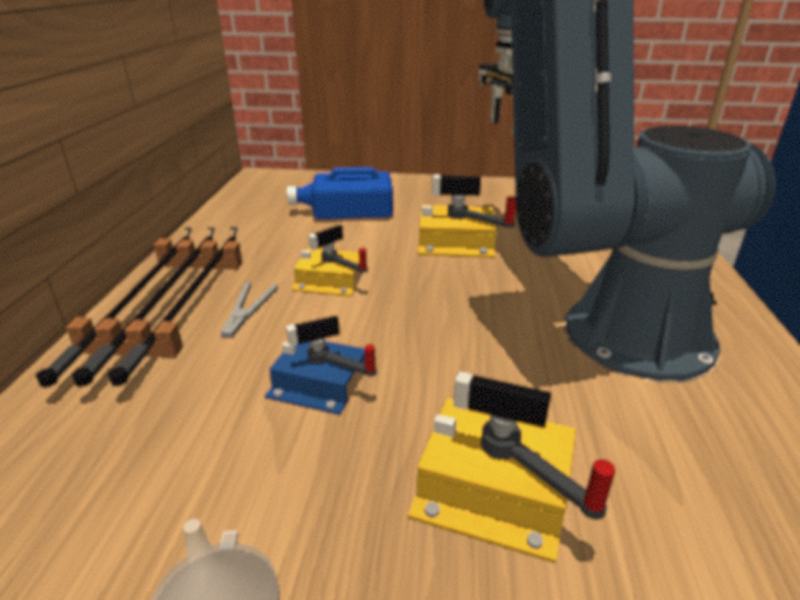

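The top view shows three yellow stops. The smallest is at about (477,210) of 800x600: mark at (480,182), knob at (453,246), white screw end at (465,190). The blue stop is at (315,238). The side view agrees, with the small yellow one at (330,270).

```bash
cat > h.py <<'E'
import numpy as np, cv2
from plant import *
def ray(n,u,v,z):
    c=camera_model(n);R,_=cv2.Rodrigues(np.array(c['rvec']));o=-R.T@c['tvec']
    d=R.T@np.array([(u-c['cx'])/c['fx'],(v-c['cy'])/c['fy'],1]);return o+d*(z-o[2])/d[2]
def proj(n,p):
    c=camera_model(n);K=np.array([[c['fx'],0,c['cx']],[0,c['fy'],c['cy']],[0,0,1]])
    return cv2.projectPoints(np.array(p,float).reshape(-1,3),np.array(c['rvec']),np.array(c['tvec']),K,None)[0][:,0]
def blobs(f,name,box):
    "f RGB; box u0,v0,u1,v1; weighted blobs of a colour: (u,v,area)"
    h=cv2.cvtColor(f,cv2.COLOR_RGB2HSV).astype(int);H,S,V=h[...,0],h[...,1],h[...,2]
    m={'red':((H<8)|(H>172))&(S>150)&(V>80),'white':(S<60)&(V>165),'black':(V<45),'yellow':(abs(H-26)<5)&(S>190)&(V>120)}[name].astype(np.uint8)
    k=np.zeros_like(m);u0,v0,u1,v1=box;k[v0:v1,u0:u1]=m[v0:v1,u0:u1]
    n,l,s,c=cv2.connectedComponentsWithStats(k)
    return [(c[i].round(2),s[i]) for i in range(1,n) if s[i,4]>5],k
E
python3 - <<'E'
from h import *
f=cv2.imread('top_raw.png')[:,:,::-1].copy(); s=cv2.imread('side_raw.png')[:,:,::-1].copy()
B=(275,105,335,165); BS=(180,140,240,192)
for c in('red','white','black','yellow'):
    print(c,blobs(f,c,B)[0]); print('  side',blobs(s,c,BS)[0])
k=cv2.morphologyEx(blobs(f,'yellow',B)[1],cv2.MORPH_CLOSE,np.ones((9,9)))
print(cv2.minAreaRect(cv2.findNonZero(k)))
a=cv2.resize(f[105:165,275:335],(600,600),interpolation=cv2.INTER_CUBIC)
cv2.imwrite('pics/c1.png',a[:,:,::-1])
E
```

```text
red [(array([290.12, 155.67]), array([288, 153,   5,   6,  24], dtype=int32))]
  side [(array([231.76, 165.67]), array([230, 159,   4,  14,  46], dtype=int32))]
white [(array([306.62, 115.31]), array([306, 113,   3,   6,  13], dtype=int32)), (array([286.67, 119.89]), array([285, 119,   4,   3,   9], dtype=int32)), (array([297.5, 120.5]), array([296, 119,   4,   4,  12], dtype=int32)), (array([323.33, 122.17]), array([322, 121,   3,   3,   6], dtype=int32)), (array([284.88, 146.88]), array([284, 146,   3,   3,   8], dtype=int32)), (array([321.57, 148.86]), array([320, 148,   4,   3,   7], dtype=int32))]
  side [(array([199.67, 150.89]), array([198, 150,   4,   3,   9], dtype=int32)), (array([195.17, 161.67]), array([194, 161,   4,   2,   6], dtype=int32))]
black [(array([307.2 , 130.17]), array([298, 122,  19,  17, 127], dtype=int32))]
  side [(array([210.29, 150.9 ]), array([204, 146,  14,  11, 105], dtype=int32))]
yellow [(array([304.54, 133.61]), array([ 282,  113,   45,   43, 1273], dtype=int32))]
  side [(array([203.93, 169.26]), array([189, 160,  34,  15, 188], dtype=int32)), (array([223.83, 163.45]), array([219, 162,   9,   5,  29], dtype=int32)), (array([198.5, 183.9]), array([196, 183,   6,   3,  10], dtype=int32)), (array([209.84, 185.  ]), array([203, 184,  14,   3,  25], dtype=int32))]
((303.99615478515625, 133.562255859375), (43.1033935546875, 41.044918060302734), 3.5763344764709473)
```

View pics/c1.png

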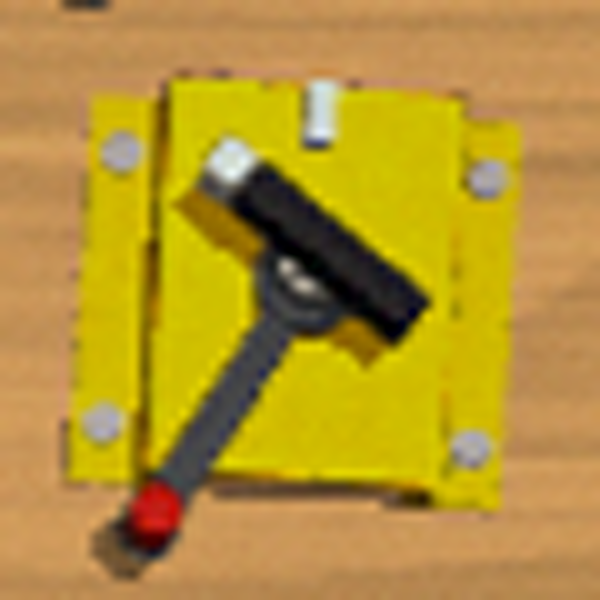

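The crop shows the mark at crop (322,105), knob top at (157,505), white end at (230,160), and plate corners at about (168,80), (465,95), (435,490) and (145,480).

```bash
cat >> h.py <<'E'
def two(ut,us):
    "least-squares crossing of a top and a side ray"
    A=[];b=[]
    for n,(u,v) in(('top',ut),('side',us)):
        p,q=ray(n,u,v,0),ray(n,u,v,.1);d=(q-p)/np.linalg.norm(q-p);M=np.eye(3)-np.outer(d,d);A.append(M);b.append(M@p)
    return np.linalg.lstsq(np.vstack(A),np.hstack(b),rcond=None)[0]
E
python3 - <<'E'
from h import *
r=lambda u,v,z:ray('top',275+u/10-.5*.9,105+v/10-.45,z)
P=np.array([r(168,80,.04),r(465,95,.04),r(435,490,.04),r(145,480,.04)]);print('plate',P.round(4).tolist(),P.mean(0))
S=np.array([r(122,152,.008),r(487,178,.008),r(470,448,.008),r(102,423,.008)]);print('bolts',S.round(4).tolist(),S.mean(0))
xd=(P[0]+P[1]-P[2]-P[3])[:2];yd=(P[0]+P[3]-P[1]-P[2])[:2]
print('sizes',np.linalg.norm(xd)/2,np.linalg.norm(yd)/2,'yaw',np.degrees(np.arctan2(xd[1],xd[0])),np.degrees(np.arctan2(-yd[0],yd[1])))
xd=(S[0]+S[1]-S[2]-S[3])[:2];yd=(S[0]+S[3]-S[1]-S[2])[:2]
print('bolt yaw',np.degrees(np.arctan2(xd[1],xd[0])),np.degrees(np.arctan2(-yd[0],yd[1])))
m=r(322,107,.054);k=r(157,505,.092);w=r(231,160,.106);b=r(418,325,.106);print('mark',m,'knob',k,'white tip',w,'black end',b)
print('knob2',two((290.12,155.67),(231.76,165.67)))
print('bar yaw',np.degrees(np.arctan2(*(w-b)[1::-1])),'len',np.linalg.norm(w-b))
yaw=np.radians(-2.5)
ux=np.array([np.cos(yaw),np.sin(yaw)]);a=yaw+2.618
print('axis from mark',m[:2]-.049*ux,'from knob',k[:2]-.09*np.array([np.cos(a),np.sin(a)]))
E
```

```text
plate [[0.6317, -0.0992, 0.04], [0.6268, -0.1886, 0.04], [0.5072, -0.178, 0.04], [0.5106, -0.0911, 0.04]] [ 0.56909061 -0.13921721  0.04      ]
bolts [[0.6165, -0.0871, 0.008], [0.608, -0.1992, 0.008], [0.5245, -0.1928, 0.008], [0.5327, -0.0802, 0.008]] [ 0.57040076 -0.13983579  0.008     ]
sizes 0.12070090208352001 0.08820181273474519 yaw -4.440437808561351 -2.6992052952524417
bolt yaw -4.5325347526574165 -4.2540292405413185
mark [ 0.62029037 -0.14403617  0.054     ] knob [ 0.49616619 -0.09117568  0.092     ] white tip [ 0.59376163 -0.11242771  0.106     ] black end [ 0.54580776 -0.16549178  0.106     ]
knob2 [ 0.49737487 -0.0921292   0.07133773]
bar yaw 47.895961586619215 len 0.07152180842552006
axis from mark [ 0.57133701 -0.14189882] from knob [ 0.57207171 -0.13953218]
```

Everything is consistent: axis ≈ (0.571, -0.141), yaw ≈ -4.3°, knob ≈ (0.497, -0.091), bar at ≈ 48° world. I'll move above the knob with the jaws tangential.

Call:
arm_command(
  steps=[
    {"grip": -1,"dx": 7,"dy": 10.5,"dz": 1,"rz": -15},
    {"grip": -1,"dx": 14,"dy": 21,"dz": 1,"rz": -30},
    {"grip": -1,"dx": 27.4,"dy": 41.1,"dz": 0,"rz": -58},
    {"grip": -1,"dx": 27.4,"dy": 41.1,"dz": 0,"rz": -58},
    {"grip": -1,"dx": 27.4,"dy": 41.1,"dz": 0,"rz": -58},
    {"grip": -1,"dx": 27.4,"dy": 41.1,"dz": 0,"rz": -58},
    {"grip": -1,"dx": 27.4,"dy": 41.1,"dz": 0,"rz": -58},
    {"grip": -1,"dx": 27.4,"dy": 41.1,"dz": 0,"rz": -58},
    {"grip": -1,"dx": 27.4,"dy": 41.1,"dz": 0,"rz": -58},
    {"grip": -1,"dx": 27.4,"dy": 41.1,"dz": 0,"rz": -58},
    {"grip": -1,"dx": 27.4,"dy": 41.1,"dz": 0,"rz": -58},
    {"grip": -1,"dx": 27.4,"dy": 41.1,"dz": 0,"rz": -58},
    {"grip": -1,"dx": 27.4,"dy": 41.1,"dz": 0,"rz": -58},
    {"grip": -1,"dx": 27.4,"dy": 41.1,"dz": 0,"rz": -58},
    {"grip": -1,"dx": 27.4,"dy": 41.1,"dz": 0,"rz": -58},
    {"grip": -1,"dx": 27.4,"dy": 41.1,"dz": 0,"rz": -58},
    {"grip": -1,"dx": 27.4,"dy": 41.1,"dz": 0,"rz": -58},
    {"grip": -1,"dx": 27.4,"dy": 41.1,"dz": 0,"rz": -58},
  ],
)

```text
invalid input at $.steps[0]: expected keys grip, dx, dy, dz, rx, ry, rz
```

All keys are needed.

Call:
arm_command(
  steps=[
    {"grip": -1,"dx": 7,"dy": 10.5,"dz": 1,"rx": 0,"ry": 0,"rz": -15},
    {"grip": -1,"dx": 14,"dy": 21,"dz": 1,"rx": 0,"ry": 0,"rz": -30},
    {"grip": -1,"dx": 27.4,"dy": 41.1,"dz": 0,"rx": 0,"ry": 0,"rz": -58},
    {"grip": -1,"dx": 27.4,"dy": 41.1,"dz": 0,"rx": 0,"ry": 0,"rz": -58},
    {"grip": -1,"dx": 27.4,"dy": 41.1,"dz": 0,"rx": 0,"ry": 0,"rz": -58},
    {"grip": -1,"dx": 27.4,"dy": 41.1,"dz": 0,"rx": 0,"ry": 0,"rz": -58},
    {"grip": -1,"dx": 27.4,"dy": 41.1,"dz": 0,"rx": 0,"ry": 0,"rz": -58},
    {"grip": -1,"dx": 27.4,"dy": 41.1,"dz": 0,"rx": 0,"ry": 0,"rz": -58},
    {"grip": -1,"dx": 27.4,"dy": 41.1,"dz": 0,"rx": 0,"ry": 0,"rz": -58},
    {"grip": -1,"dx": 27.4,"dy": 41.1,"dz": 0,"rx": 0,"ry": 0,"rz": -58},
    {"grip": -1,"dx": 27.4,"dy": 41.1,"dz": 0,"rx": 0,"ry": 0,"rz": -58},
    {"grip": -1,"dx": 27.4,"dy": 41.1,"dz": 0,"rx": 0,"ry": 0,"rz": -58},
    {"grip": -1,"dx": 27.4,"dy": 41.1,"dz": 0,"rx": 0,"ry": 0,"rz": -58},
    {"grip": -1,"dx": 27.4,"dy": 41.1,"dz": 0,"rx": 0,"ry": 0,"rz": -58},
    {"grip": -1,"dx": 27.4,"dy": 41.1,"dz": 0,"rx": 0,"ry": 0,"rz": -58},
    {"grip": -1,"dx": 27.4,"dy": 41.1,"dz": 0,"rx": 0,"ry": 0,"rz": -58},
    {"grip": -1,"dx": 27.4,"dy": 41.1,"dz": 0,"rx": 0,"ry": 0,"rz": -58},
    {"grip": -1,"dx": 27.4,"dy": 41.1,"dz": 0,"rx": 0,"ry": 0,"rz": -58},
  ],
)

```text
time: 1.6
eef_pos: [0.4962, -0.0929, 0.2187]
eef_rot: [3.003, -0.924, -0.0]
wrist_force: [-0.5, -0.0, -0.2]
grip_width: 0.0928
```

Call:
arm_command(
  force=15,
  steps=[
    {"grip": -1,"dx": 0,"dy": 0,"dz": -4,"rx": 0,"ry": 0,"rz": 0},
    {"grip": -1,"dx": 0,"dy": 0,"dz": -8,"rx": 0,"ry": 0,"rz": 0},
    {"grip": -1,"dx": 0,"dy": 0,"dz": -11,"rx": 0,"ry": 0,"rz": 0},
    {"grip": -1,"dx": 0,"dy": 0,"dz": -13,"rx": 0,"ry": 0,"rz": 0},
    {"grip": -1,"dx": 0,"dy": 0,"dz": -14.5,"rx": 0,"ry": 0,"rz": 0},
    {"grip": -1,"dx": 0,"dy": 0,"dz": -15.5,"rx": 0,"ry": 0,"rz": 0},
    {"grip": -1,"dx": 0,"dy": 0,"dz": -15.5,"rx": 0,"ry": 0,"rz": 0},
    {"grip": 0.4,"dx": 0,"dy": 0,"dz": -15.5,"rx": 0,"ry": 0,"rz": 0},
    {"grip": 0.4,"dx": 0,"dy": 0,"dz": -15.5,"rx": 0,"ry": 0,"rz": 0},
    {"grip": 0.4,"dx": 0,"dy": 0,"dz": -15.5,"rx": 0,"ry": 0,"rz": 0},
    {"grip": 0.4,"dx": 0,"dy": 0,"dz": -15.5,"rx": 0,"ry": 0,"rz": 0},
    {"grip": 0.4,"dx": 0,"dy": 0,"dz": -15.5,"rx": 0,"ry": 0,"rz": 0},
    {"grip": 0.4,"dx": 0,"dy": 0,"dz": -15.5,"rx": 0,"ry": 0,"rz": 0},
  ],
)

```text
time: 2.68
eef_pos: [0.4969, -0.0919, 0.064]
eef_rot: [-3.003, 0.921, -0.001]
wrist_force: [0.0, -0.2, -0.0]
grip_width: 0.0578
```

```bash
python3 - <<'E'
from h import *
o=[]
for n,(u,v) in (('top',(305,133)),('side',(215,165))):
    f=grab_frame(n); cv2.imwrite(f"{n}_raw.png",f[:,:,::-1]);o.append(cv2.resize(f[v-35:v+35,u-35:u+35,::-1],(400,400),interpolation=cv2.INTER_CUBIC))
cv2.imwrite('pics/c2.png',np.hstack(o))
E
```

```text
(no output)
```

View pics/c2.png

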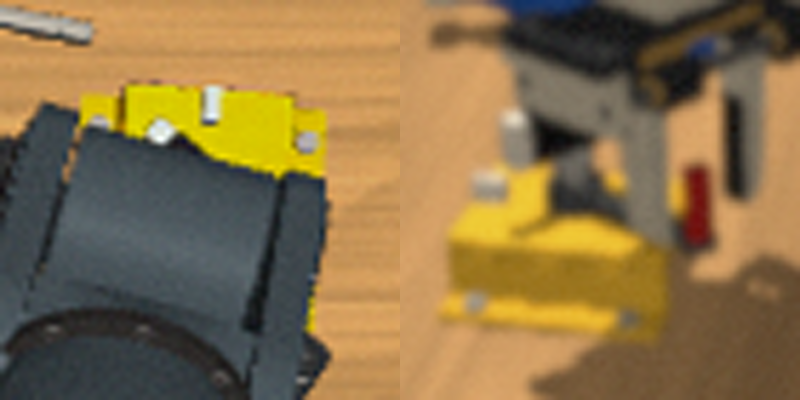

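The side crop shows the red knob at (697,200) between the fingers at (650,180) and (742,140). I'll close.

Call:
arm_command(
  force=15,
  steps=[
    {"grip": 1,"dx": 0,"dy": 0,"dz": 0,"rx": 0,"ry": 0,"rz": 0},
    {"grip": 1,"dx": 0,"dy": 0,"dz": 0,"rx": 0,"ry": 0,"rz": 0},
    {"grip": 1,"dx": 0,"dy": 0,"dz": 0,"rx": 0,"ry": 0,"rz": 0},
    {"grip": 1,"dx": 0,"dy": 0,"dz": 0,"rx": 0,"ry": 0,"rz": 0},
    {"grip": 1,"dx": 0,"dy": 0,"dz": 0,"rx": 0,"ry": 0,"rz": 0},
    {"grip": 1,"dx": 0,"dy": 0,"dz": 0,"rx": 0,"ry": 0,"rz": 0},
    {"grip": 1,"dx": 0,"dy": 0,"dz": 0,"rx": 0,"ry": 0,"rz": 0},
    {"grip": 1,"dx": 0,"dy": 0,"dz": 0,"rx": 0,"ry": 0,"rz": 0},
    {"grip": 1,"dx": 0,"dy": 0,"dz": 0,"rx": 0,"ry": 0,"rz": 0},
    {"grip": 1,"dx": 0,"dy": 0,"dz": 0,"rx": 0,"ry": 0,"rz": 0},
    {"grip": 1,"dx": 0,"dy": 0,"dz": 0,"rx": 0,"ry": 0,"rz": 0},
  ],
)

```text
time: 3.7
eef_pos: [0.4965, -0.0919, 0.0636]
eef_rot: [3.003, -0.922, -0.001]
wrist_force: [-2.5, -1.4, 1.5]
grip_width: 0.0156
```

```bash
python3 - <<'E'
import numpy as np
c=np.array([57.1,-14.1]);p=np.array([49.66,-9.16])-c
for d in range(0,61,6):
    a=np.radians(d);q=np.array([[np.cos(a),-np.sin(a)],[np.sin(a),np.cos(a)]])@p;print(d,(q-p).round(2))
print(np.hypot(*p))
E
```

```text
0 [0. 0.]
6 [-0.48 -0.8 ]
12 [-0.86 -1.65]
18 [-1.16 -2.54]
24 [-1.37 -3.45]
30 [-1.47 -4.38]
36 [-1.48 -5.32]
42 [-1.39 -6.25]
48 [-1.21 -7.16]
54 [-0.93 -8.06]
60 [-0.56 -8.91]
8.930688663255486
```

Gripped at 15.6 mm. I'll swing counter-clockwise by 54°.

Call:
arm_command(
  steps=[
    {"grip": 1,"dx": -0.25,"dy": -0.4,"dz": 0,"rx": 0,"ry": 0,"rz": 3},
    {"grip": 1,"dx": -0.48,"dy": -0.8,"dz": 0,"rx": 0,"ry": 0,"rz": 6},
    {"grip": 1,"dx": -0.68,"dy": -1.22,"dz": 0,"rx": 0,"ry": 0,"rz": 9},
    {"grip": 1,"dx": -0.86,"dy": -1.65,"dz": 0,"rx": 0,"ry": 0,"rz": 12},
    {"grip": 1,"dx": -1.02,"dy": -2.1,"dz": 0,"rx": 0,"ry": 0,"rz": 15},
    {"grip": 1,"dx": -1.16,"dy": -2.54,"dz": 0,"rx": 0,"ry": 0,"rz": 18},
    {"grip": 1,"dx": -1.28,"dy": -3.0,"dz": 0,"rx": 0,"ry": 0,"rz": 21},
    {"grip": 1,"dx": -1.37,"dy": -3.45,"dz": 0,"rx": 0,"ry": 0,"rz": 24},
    {"grip": 1,"dx": -1.47,"dy": -4.38,"dz": 0,"rx": 0,"ry": 0,"rz": 30},
    {"grip": 1,"dx": -1.48,"dy": -5.32,"dz": 0,"rx": 0,"ry": 0,"rz": 36},
    {"grip": 1,"dx": -1.39,"dy": -6.25,"dz": 0,"rx": 0,"ry": 0,"rz": 42},
    {"grip": 1,"dx": -1.21,"dy": -7.16,"dz": 0,"rx": 0,"ry": 0,"rz": 48},
    {"grip": 1,"dx": -0.93,"dy": -8.06,"dz": 0,"rx": 0,"ry": 0,"rz": 54},
    {"grip": 1,"dx": -0.93,"dy": -8.06,"dz": 0,"rx": 0,"ry": 0,"rz": 54},
    {"grip": 1,"dx": -0.93,"dy": -8.06,"dz": 0,"rx": 0,"ry": 0,"rz": 54},
  ],
)

```text
time: 4.95
eef_pos: [0.4863, -0.1732, 0.0635]
eef_rot: [-3.094, -0.543, 0.004]
wrist_force: [-9.7, -6.1, 5.2]
grip_width: 0.0156
```

Call:
arm_command(
  steps=[
    {"grip": -0.3,"dx": 0,"dy": 0,"dz": 0,"rx": 0,"ry": 0,"rz": 0},
    {"grip": -0.3,"dx": 0,"dy": 0,"dz": 0,"rx": 0,"ry": 0,"rz": 0},
    {"grip": -0.3,"dx": 0,"dy": 0,"dz": 0,"rx": 0,"ry": 0,"rz": 0},
    {"grip": -0.3,"dx": 0,"dy": 0,"dz": 0,"rx": 0,"ry": 0,"rz": 0},
    {"grip": -0.3,"dx": 0,"dy": 0,"dz": 0,"rx": 0,"ry": 0,"rz": 0},
    {"grip": -0.3,"dx": 0,"dy": 0,"dz": 3,"rx": 0,"ry": 0,"rz": 0},
    {"grip": -0.3,"dx": 0,"dy": 0,"dz": 6,"rx": 0,"ry": 0,"rz": 0},
    {"grip": -0.3,"dx": 0,"dy": 0,"dz": 10,"rx": 0,"ry": 0,"rz": 0},
    {"grip": -0.3,"dx": -4,"dy": -4,"dz": 13,"rx": 0,"ry": 0,"rz": 0},
    {"grip": -0.3,"dx": -8,"dy": -8,"dz": 13,"rx": 0,"ry": 0,"rz": 7},
    {"grip": -0.3,"dx": -11,"dy": -11,"dz": 13,"rx": 0,"ry": 0,"rz": 14},
    {"grip": -0.3,"dx": -14,"dy": -14,"dz": 13,"rx": 0,"ry": 0,"rz": 21},
    {"grip": -0.3,"dx": -16,"dy": -16,"dz": 13,"rx": 0,"ry": 0,"rz": 28},
    {"grip": -0.3,"dx": -16,"dy": -16,"dz": 13,"rx": 0,"ry": 0,"rz": 28},
    {"grip": -0.3,"dx": -16,"dy": -16,"dz": 13,"rx": 0,"ry": 0,"rz": 28},
    {"grip": -0.3,"dx": -16,"dy": -16,"dz": 13,"rx": 0,"ry": 0,"rz": 28},
  ],
)

```text
time: 6.28
eef_pos: [0.3262, -0.3337, 0.1937]
eef_rot: [2.873, 1.269, 0.0]
wrist_force: [1.2, -0.3, 0.1]
grip_width: 0.0603
```

```bash
python3 - <<'E'
from h import *
s=read_state();print(s['eef_pos'],s['eef_rot'],s['wrist_force'],s['grip_width'])
o=[]
for n,(u,v) in (('top',(305,133)),('side',(215,165))):
    f=grab_frame(n); cv2.imwrite(f"{n}_raw.png",f[:,:,::-1]);o.append(cv2.resize(f[v-35:v+35,u-35:u+35,::-1],(400,400),interpolation=cv2.INTER_CUBIC))
cv2.imwrite('pics/c3.png',np.hstack(o))
E
```

```text
[ 0.32623596 -0.3336718   0.1937469 ] [2.87342202e+00 1.26928190e+00 2.69861970e-04] [ 1.24283205 -0.34448135  0.14817192] 0.060256477090337
```

View pics/c3.png

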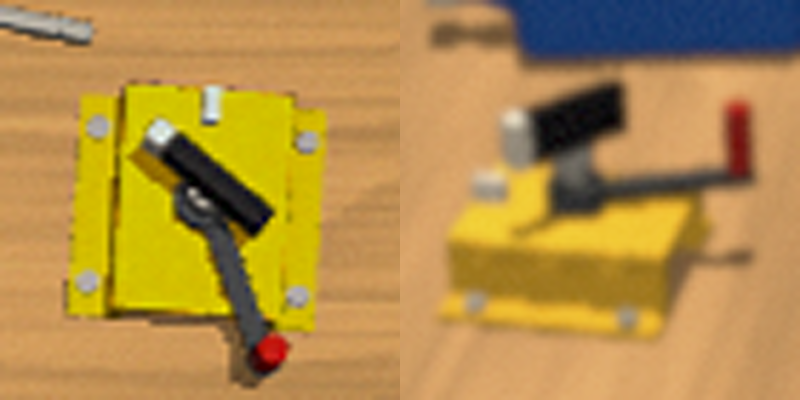

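The lever is swung right round, with its knob at crop (270,350). The bar runs from its white end (160,133) to (258,220), unobstructed.

```bash
cat > m.py <<'E'
from h import *
def measure(f):
    B=(275,105,335,170)
    r=blobs(f,'red',B)[0];k=ray('top',*r[0][0],.085)
    m=max(blobs(f,'white',(300,108,314,122))[0],key=lambda t:t[1][4]) if blobs(f,'white',(300,108,314,122))[0] else None
    bk=blobs(f,'black',B)[1];n,l,s,c=cv2.connectedComponentsWithStats(bk);i=1+np.argmax(s[1:,4])
    rc=cv2.minAreaRect(cv2.findNonZero((l==i).astype(np.uint8)))
    pts=cv2.boxPoints(rc);e=sorted([(np.linalg.norm(pts[j]-pts[(j+1)%4]),(pts[j]+pts[(j+1)%4])/2) for j in range(4)],key=lambda t:t[0])
    E=[ray('top',*e[0][1],.106),ray('top',*e[1][1],.106)];E.sort(key=lambda p:-p[0])
    d=(E[0]-E[1])[:2];ax=np.array([.5708,-.1407])
    print('rect',rc,'black ends',[p[:2].round(4) for p in E],'ang',np.degrees(np.arctan2(d[1],d[0])).round(1))
    print('whites',[(w[0],ray('top',*w[0],.1)[:2].round(4),w[1][4]) for w in blobs(f,'white',B)[0]])
    kk=k[:2]-ax;print('knob',k.round(4),'rad',np.hypot(*kk).round(4),'world ang',np.degrees(np.arctan2(kk[1],kk[0])).round(1)%360)
if __name__=='__main__':
    import sys
    measure(cv2.imread(sys.argv[1])[:,:,::-1].copy())
E
python3 m.py top_raw.png
```

```text
rect ((307.0000305175781, 130.50001525878906), (20.50609588623047, 7.77817440032959), 45.0) black ends [array([ 0.5859, -0.1184]), array([ 0.5438, -0.1594])] ang 44.3
whites [(array([306.62, 115.31]), array([ 0.6102, -0.139 ]), np.int32(13)), (array([286.7, 119.7]), array([ 0.5976, -0.0814]), np.int32(10)), (array([297.5, 120.5]), array([ 0.5951, -0.1125]), np.int32(12)), (array([323.5, 122. ]), array([ 0.5905, -0.1874]), np.int32(6)), (array([284.88, 146.88]), array([ 0.5188, -0.0755]), np.int32(8)), (array([321.75, 149.  ]), array([ 0.5122, -0.1813]), np.int32(8))]
knob [ 0.4855 -0.1694  0.085 ] rad 0.09 world ang 198.6
```

Call:
arm_command(
  force=25,
  steps=[
    {"grip": -0.3,"dx": 3.2,"dy": 2.5,"dz": 0,"rx": 0,"ry": 0,"rz": 0},
    {"grip": -0.3,"dx": 6.4,"dy": 5.0,"dz": 0,"rx": 0,"ry": 0,"rz": 0},
    {"grip": -0.3,"dx": 9.6,"dy": 7.5,"dz": 0,"rx": 0,"ry": 0,"rz": 0},
    {"grip": -0.3,"dx": 12.8,"dy": 10,"dz": 0,"rx": 0,"ry": 0,"rz": 0},
    {"grip": -0.3,"dx": 16,"dy": 12.5,"dz": 0,"rx": 0,"ry": 0,"rz": 0},
    {"grip": -0.3,"dx": 19.2,"dy": 15,"dz": 0,"rx": 0,"ry": 0,"rz": 0},
    {"grip": -0.3,"dx": 22.4,"dy": 17.5,"dz": 0,"rx": 0,"ry": 0,"rz": 0},
    {"grip": -0.3,"dx": 24.5,"dy": 19.3,"dz": 0,"rx": 0,"ry": 0,"rz": 0},
    {"grip": -0.3,"dx": 24.5,"dy": 19.3,"dz": -2,"rx": 0,"ry": 0,"rz": 0},
    {"grip": -0.3,"dx": 24.5,"dy": 19.3,"dz": -5,"rx": 0,"ry": 0,"rz": 0},
    {"grip": -0.3,"dx": 24.5,"dy": 19.3,"dz": -7,"rx": 0,"ry": 0,"rz": 0},
    {"grip": -0.3,"dx": 24.5,"dy": 19.3,"dz": -9,"rx": 0,"ry": 0,"rz": 0},
    {"grip": -0.3,"dx": 24.5,"dy": 19.3,"dz": -10.5,"rx": 0,"ry": 0,"rz": 0},
    {"grip": -0.3,"dx": 24.5,"dy": 19.3,"dz": -11.5,"rx": 0,"ry": 0,"rz": 0},
    {"grip": -0.3,"dx": 24.5,"dy": 19.3,"dz": -11.5,"rx": 0,"ry": 0,"rz": 0},
  ],
)

```text
time: 7.63
eef_pos: [0.5717, -0.1378, 0.0766]
eef_rot: [-2.868, -1.276, 0.004]
wrist_force: [0.3, -0.1, 1.0]
grip_width: 0.0606
```

Call:
arm_command(
  force=25,
  steps=[
    {"grip": 1,"dx": 0,"dy": 0,"dz": 0,"rx": 0,"ry": 0,"rz": 0},
    {"grip": 1,"dx": 0,"dy": 0,"dz": 0,"rx": 0,"ry": 0,"rz": 0},
    {"grip": 1,"dx": 0,"dy": 0,"dz": 0,"rx": 0,"ry": 0,"rz": 0},
    {"grip": 1,"dx": 0,"dy": 0,"dz": 0,"rx": 0,"ry": 0,"rz": 0},
    {"grip": 1,"dx": 0,"dy": 0,"dz": 0,"rx": 0,"ry": 0,"rz": 0},
    {"grip": 1,"dx": 0,"dy": 0,"dz": 0,"rx": 0,"ry": 0,"rz": 0},
    {"grip": 1,"dx": 0,"dy": 0,"dz": 0,"rx": 0,"ry": 0,"rz": 0},
    {"grip": 1,"dx": 0,"dy": 0,"dz": 0,"rx": 0,"ry": 0,"rz": 0},
    {"grip": 1,"dx": 0,"dy": 0,"dz": 0,"rx": 0,"ry": 0,"rz": 0},
    {"grip": 1,"dx": 0,"dy": 0,"dz": 0,"rx": 0,"ry": 0,"rz": 0},
  ],
)

```text
time: 8.47
eef_pos: [0.5742, -0.1411, 0.0789]
eef_rot: [2.867, 1.273, 0.005]
wrist_force: [9.8, -9.5, -6.4]
grip_width: 0.013
```

Gripped at 13 mm, with a small side load, so the axis lies slightly toward +x,-y. I'll shift to suit and turn to the mark.

Call:
arm_command(
  steps=[
    {"grip": 1,"dx": 0.15,"dy": -0.12,"dz": 0,"rx": 0,"ry": 0,"rz": 0},
    {"grip": 1,"dx": 0.15,"dy": -0.12,"dz": 0,"rx": 0,"ry": 0,"rz": -5},
    {"grip": 1,"dx": 0.15,"dy": -0.12,"dz": 0,"rx": 0,"ry": 0,"rz": -10},
    {"grip": 1,"dx": 0.15,"dy": -0.12,"dz": 0,"rx": 0,"ry": 0,"rz": -15},
    {"grip": 1,"dx": 0.15,"dy": -0.12,"dz": 0,"rx": 0,"ry": 0,"rz": -20},
    {"grip": 1,"dx": 0.15,"dy": -0.12,"dz": 0,"rx": 0,"ry": 0,"rz": -25},
    {"grip": 1,"dx": 0.15,"dy": -0.12,"dz": 0,"rx": 0,"ry": 0,"rz": -30},
    {"grip": 1,"dx": 0.15,"dy": -0.12,"dz": 0,"rx": 0,"ry": 0,"rz": -35},
    {"grip": 1,"dx": 0.15,"dy": -0.12,"dz": 0,"rx": 0,"ry": 0,"rz": -40},
    {"grip": 1,"dx": 0.15,"dy": -0.12,"dz": 0,"rx": 0,"ry": 0,"rz": -45},
    {"grip": 1,"dx": 0.15,"dy": -0.12,"dz": 0,"rx": 0,"ry": 0,"rz": -50},
    {"grip": 1,"dx": 0.15,"dy": -0.12,"dz": 0,"rx": 0,"ry": 0,"rz": -51.5},
    {"grip": 1,"dx": 0.15,"dy": -0.12,"dz": 0,"rx": 0,"ry": 0,"rz": -51.5},
    {"grip": 1,"dx": 0.15,"dy": -0.12,"dz": 0,"rx": 0,"ry": 0,"rz": -51.5},
  ],
)

```text
time: 9.63
eef_pos: [0.575, -0.1431, 0.0789]
eef_rot: [3.136, -0.099, 0.005]
wrist_force: [4.8, -15.3, -5.3]
grip_width: 0.0131
```

Released next, then a clear look.

Call:
arm_command(
  steps=[
    {"grip": -0.3,"dx": 0,"dy": 0,"dz": 0,"rx": 0,"ry": 0,"rz": 0},
    {"grip": -0.3,"dx": 0,"dy": 0,"dz": 0,"rx": 0,"ry": 0,"rz": 0},
    {"grip": -0.3,"dx": 0,"dy": 0,"dz": 0,"rx": 0,"ry": 0,"rz": 0},
    {"grip": -0.3,"dx": 0,"dy": 0,"dz": 0,"rx": 0,"ry": 0,"rz": 0},
    {"grip": -0.3,"dx": 0,"dy": 0,"dz": 0,"rx": 0,"ry": 0,"rz": 0},
    {"grip": -0.3,"dx": 0,"dy": 0,"dz": 3,"rx": 0,"ry": 0,"rz": 0},
    {"grip": -0.3,"dx": 0,"dy": 0,"dz": 6,"rx": 0,"ry": 0,"rz": 0},
    {"grip": -0.3,"dx": 0,"dy": 0,"dz": 10,"rx": 0,"ry": 0,"rz": 0},
    {"grip": -0.3,"dx": -3,"dy": -3,"dz": 12,"rx": 0,"ry": 0,"rz": 0},
    {"grip": -0.3,"dx": -6,"dy": -6,"dz": 12,"rx": 0,"ry": 0,"rz": 0},
    {"grip": -0.3,"dx": -9,"dy": -9,"dz": 12,"rx": 0,"ry": 0,"rz": 0},
    {"grip": -0.3,"dx": -12,"dy": -12,"dz": 12,"rx": 0,"ry": 0,"rz": 0},
    {"grip": -0.3,"dx": -15,"dy": -15,"dz": 12,"rx": 0,"ry": 0,"rz": 0},
    {"grip": -0.3,"dx": -18,"dy": -18,"dz": 12,"rx": 0,"ry": 0,"rz": 0},
    {"grip": -0.3,"dx": -22,"dy": -20,"dz": 12,"rx": 0,"ry": 0,"rz": 0},
    {"grip": -0.3,"dx": -24.5,"dy": -20,"dz": 12,"rx": 0,"ry": 0,"rz": 0},
    {"grip": -0.3,"dx": -24.5,"dy": -20,"dz": 12,"rx": 0,"ry": 0,"rz": 0},
    {"grip": -0.3,"dx": -24.5,"dy": -20,"dz": 12,"rx": 0,"ry": 0,"rz": 0},
  ],
)

```text
time: 11.13
eef_pos: [0.3279, -0.341, 0.1989]
eef_rot: [3.14, -0.103, 0.0]
wrist_force: [0.9, -0.5, 0.2]
grip_width: 0.0607
```

```bash
python3 - <<'E'
from m import *
s=read_state();print(s['eef_pos'],s['eef_rot'],s['wrist_force'])
f=np.mean([grab_frame('top') for _ in range(6)],0).round().astype(np.uint8); cv2.imwrite('top_raw.png',f[:,:,::-1])
measure(f)
cv2.imwrite('pics/c4.png',cv2.resize(f[105:165,275:335,::-1],(600,600),interpolation=cv2.INTER_CUBIC))
E
```

```text
[ 0.32789388 -0.34104724  0.19889838] [ 3.13979769e+00 -1.03340267e-01  4.68697989e-04] [ 0.91441169 -0.53843081  0.22915949]
rect ((305.5, 130.0), (22.0, 7.0), 90.0) black ends [array([ 0.5982, -0.135 ]), array([ 0.5345, -0.1343])] ang -0.7
whites [(array([307.57, 115.29]), array([ 0.6102, -0.1417]), np.int32(14)), (array([286.67, 119.89]), array([ 0.597 , -0.0813]), np.int32(9)), (array([323.29, 122.  ]), array([ 0.5905, -0.1868]), np.int32(7)), (array([284.88, 146.88]), array([ 0.5188, -0.0755]), np.int32(8)), (array([321.75, 149.  ]), array([ 0.5122, -0.1813]), np.int32(8))]
knob [ 0.4859 -0.1694  0.085 ] rad 0.0896 world ang 198.6
```

View pics/c4.png

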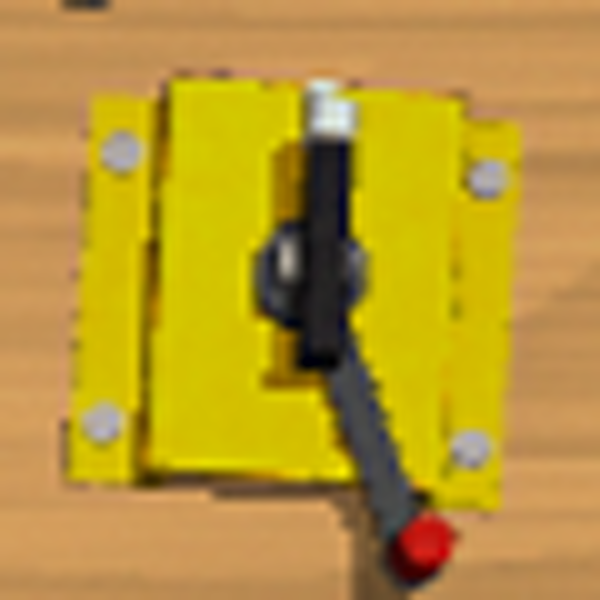

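The bar now nearly points at the mark. The white end is at crop (332,112), the mark just behind it at (322,90), and the knob at (425,545). I'll fit edges for a finer angle.

```bash
python3 - <<'E'
from h import *
f=cv2.imread('top_raw.png')[:,:,::-1].astype(float);g=f[...,0]
def edge(rows,ufun,w,sgn,ch):
    P=[]
    for v in rows:
        u0=ufun(v);us=np.arange(int(u0)-w,int(u0)+w+1);d=np.clip(sgn*np.diff(ch[v,us]),0,None);P.append((np.sum(d*(us[:-1]+.5))/d.sum(),v))
    return np.array(P)
def ang(P,z):
    W=np.array([ray('top',u,v,z) for u,v in P]);c=np.polyfit(W[:,0],W[:,1],1)
    r=W[:,1]-np.polyval(c,W[:,0]);k=abs(r)<2*r.std()+1e-5;c=np.polyfit(W[k,0],W[k,1],1);r=r[k]
    return np.degrees(np.arctan(c[0])).round(2),(r.std()*1000).round(2),np.polyval(c,.571).round(4)
B=range(121,139)
L=lambda a,b:(lambda v:275-.5+(a[0]+(v-104.5-a[1]/10)*10*(b[0]-a[0])/(b[1]-a[1]))/10)
print('bar L',ang(edge(B,L((308,140),(298,362)),3,-1,g),.106),'bar R',ang(edge(B,L((350,140),(342,365)),3,1,g),.106))
b=f[...,2];w=range(115,119)
print('flange L',ang(edge(range(116,151),L((90,95),(67,480)),3,-1,b),.008),'R',ang(edge(range(119,154),L((522,125),(500,505)),3,1,b),.008))
# plate left edge = yellow vs dark
print('plate L',ang(edge(range(116,150),L((168,80),(147,475)),2,1,g),.04))
k=edge(range(125,136),L((308,140),(298,362)),3,-1,g)
E
```

```text
bar L (np.float64(-7.2), np.float64(1.06), np.float64(-0.1296)) bar R (np.float64(-1.3), np.float64(0.89), np.float64(-0.1467))
flange L (np.float64(-4.56), np.float64(0.38), np.float64(-0.0732)) R (np.float64(-4.57), np.float64(0.46), np.float64(-0.2062))
plate L (np.float64(-3.93), np.float64(0.82), np.float64(-0.0956))
```

```bash
python3 - <<'E'
from h import *
f=cv2.imread('top_raw.png')[:,:,::-1];V=f.max(2).astype(float)
print(V[119:143:2,302:314].astype(int))
for T in(50,65,90):
    W=[]
    for v in range(121,139):
        u=np.arange(302,313);w=np.clip((T-V[v,u])/(T-20),0,1);W.append(ray('top',(w*u).sum()/w.sum(),v,.106))
    W=np.array(W);c=np.polyfit(W[:,0],W[:,1],1);print(T,np.degrees(np.arctan(c[0])),((W[:,1]-np.polyval(c,W[:,0])).std()*1e3).round(2),np.polyval(c,.571))
# white end: white rows & mark rows
h=f.min(2).astype(float)
for v in range(112,120):
    u=np.arange(303,313);w=np.clip((h[v,u]-90)/100,0,1);print(v,((w*u).sum()/w.sum()).round(2) if w.sum()>1 else None,w.sum().round(2))
E
```

```text
[[215 168 156  90  40  41  43  45 143 204 212 211]
 [165 147 154  74  32  34  34  37 143 205 211 210]
 [167 150 126  53  34  37  34  37 140 203 212 210]
 [167 150 127  53  30  36  32  37 199 216 212 210]
 [133  58  35  13  36  40  36  32 200 216 212 210]
 [ 70 136  89  20  31  35  33  56  74 200 216 211]
 [ 44 174 109  24  33  36  34  57  94 129 202 213]
 [ 48  50  36  15  32  36  37  29  68 114 199 214]
 [ 73  52  21  26  37  36  36  44 111 201 214 211]
 [131  35  14  20  38  38  37  38 202 218 213 211]
 [165 153  76  24  39  36  39  38  93 200 213 211]
 [166 149  71   7  11   8  12  66  74 122 201 214]]
50 -7.090718289282341 1.03 -0.13791699352761427
65 -6.388757036011436 1.04 -0.1378757379222567
90 -5.616305719690758 1.01 -0.13774915095686102
112 None 0.18
113 307.09 2.9
114 306.89 1.81
115 307.88 3.99
116 307.85 3.99
117 307.75 4.23
118 308.12 1.3
119 None 0.0
```

```bash
python3 - <<'E'
from h import *
ax=np.array([.571,-.1412])
for y in(-6,-5,-4.5,-4,-3.5,-3,-2):
    a=np.radians(y);d=np.array([np.cos(a),np.sin(a)]);q=lambda r,z:np.r_[ax+r*d,z]
    P=proj('top',[q(.049,.054),q(.036,.106),q(-.034,.106),q(0,.106),q(.045,.04),q(-.045,.04)])
    print(y,'mark',P[0].round(2),'white',P[1].round(2),'rear',P[2].round(2),'image slope',np.degrees(np.arctan2(P[1,0]-P[2,0],P[2,1]-P[1,1])).round(2))
E
```

```text
-6 mark [307.52 115.43] white [308.93 116.01] rear [306.67 140.08] image slope 5.37
-5 mark [307.23 115.41] white [308.71 115.99] rear [306.87 140.1 ] image slope 4.36
-4.5 mark [307.09 115.4 ] white [308.6  115.98] rear [306.98 140.11] image slope 3.85
-4 mark [306.95 115.39] white [308.49 115.98] rear [307.08 140.11] image slope 3.35
-3.5 mark [306.8  115.38] white [308.38 115.97] rear [307.18 140.12] image slope 2.84
-3 mark [306.66 115.37] white [308.27 115.96] rear [307.29 140.12] image slope 2.34
-2 mark [306.37 115.36] white [308.06 115.96] rear [307.49 140.13] image slope 1.33
```

Fits suggest the bar is about 1° short clockwise. There is ample time, so I'll regrip, square it and use a better-centred grip.

Call:
arm_command(
  steps=[
    {"grip": -0.3,"dx": 3.5,"dy": 2.8,"dz": 0,"rx": 0,"ry": 0,"rz": 0},
    {"grip": -0.3,"dx": 6.4,"dy": 5.0,"dz": 0,"rx": 0,"ry": 0,"rz": 0},
    {"grip": -0.3,"dx": 9.6,"dy": 7.5,"dz": 0,"rx": 0,"ry": 0,"rz": 0},
    {"grip": -0.3,"dx": 12.8,"dy": 10,"dz": 0,"rx": 0,"ry": 0,"rz": 0},
    {"grip": -0.3,"dx": 16,"dy": 12.5,"dz": 0,"rx": 0,"ry": 0,"rz": 0},
    {"grip": -0.3,"dx": 19.2,"dy": 15,"dz": 0,"rx": 0,"ry": 0,"rz": 0},
    {"grip": -0.3,"dx": 22.4,"dy": 17.5,"dz": 0,"rx": 0,"ry": 0,"rz": 0},
    {"grip": -0.3,"dx": 24.5,"dy": 19.8,"dz": 0,"rx": 0,"ry": 0,"rz": -1},
    {"grip": -0.3,"dx": 24.5,"dy": 19.8,"dz": -2,"rx": 0,"ry": 0,"rz": -1},
    {"grip": -0.3,"dx": 24.5,"dy": 19.8,"dz": -5,"rx": 0,"ry": 0,"rz": -1},
    {"grip": -0.3,"dx": 24.5,"dy": 19.8,"dz": -7,"rx": 0,"ry": 0,"rz": -1},
    {"grip": -0.3,"dx": 24.5,"dy": 19.8,"dz": -9,"rx": 0,"ry": 0,"rz": -1},
    {"grip": -0.3,"dx": 24.5,"dy": 19.8,"dz": -11,"rx": 0,"ry": 0,"rz": -1},
    {"grip": -0.3,"dx": 24.5,"dy": 19.8,"dz": -12,"rx": 0,"ry": 0,"rz": -1},
    {"grip": -0.3,"dx": 24.5,"dy": 19.8,"dz": -12,"rx": 0,"ry": 0,"rz": -1},
  ],
)

```text
time: 12.68
eef_pos: [0.573, -0.1418, 0.0764]
eef_rot: [-3.138, 0.125, 0.006]
wrist_force: [0.2, 0.7, -0.6]
grip_width: 0.0603
```

Call:
arm_command(
  force=25,
  steps=[
    {"grip": 1,"dx": 0,"dy": 0,"dz": 0,"rx": 0,"ry": 0,"rz": 0},
    {"grip": 1,"dx": 0,"dy": 0,"dz": 0,"rx": 0,"ry": 0,"rz": 0},
    {"grip": 1,"dx": 0,"dy": 0,"dz": 0,"rx": 0,"ry": 0,"rz": 0},
    {"grip": 1,"dx": 0,"dy": 0,"dz": 0,"rx": 0,"ry": 0,"rz": 0},
    {"grip": 1,"dx": 0,"dy": 0,"dz": 0,"rx": 0,"ry": 0,"rz": 0},
    {"grip": 1,"dx": 0,"dy": 0,"dz": 0,"rx": 0,"ry": 0,"rz": 0},
    {"grip": 1,"dx": 0,"dy": 0,"dz": 0,"rx": 0,"ry": 0,"rz": 0},
    {"grip": 1,"dx": 0,"dy": 0,"dz": 0,"rx": 0,"ry": 0,"rz": 0},
    {"grip": 1,"dx": 0,"dy": 0,"dz": 0,"rx": 0,"ry": 0,"rz": 0},
    {"grip": 1,"dx": 0,"dy": 0,"dz": 0,"rx": 0,"ry": 0,"rz": 0},
    {"grip": 1,"dx": 0,"dy": 0,"dz": 0,"rx": 0,"ry": 0,"rz": 0},
  ],
)

```text
time: 13.6
eef_pos: [0.5739, -0.1432, 0.0788]
eef_rot: [3.138, -0.127, 0.0]
wrist_force: [-1.2, -4.3, 1.6]
grip_width: 0.013
```

Bar angle from the grip is -4.6°, matching the flange yaw of -4.56°. I'll release and go back over the knob.

Call:
arm_command(
  steps=[
    {"grip": -0.3,"dx": 0,"dy": 0,"dz": 0,"rx": 0,"ry": 0,"rz": 0},
    {"grip": -0.3,"dx": 0,"dy": 0,"dz": 0,"rx": 0,"ry": 0,"rz": 0},
    {"grip": -0.3,"dx": 0,"dy": 0,"dz": 0,"rx": 0,"ry": 0,"rz": 0},
    {"grip": -0.3,"dx": 0,"dy": 0,"dz": 0,"rx": 0,"ry": 0,"rz": 0},
    {"grip": -0.3,"dx": 0,"dy": 0,"dz": 0,"rx": 0,"ry": 0,"rz": 0},
    {"grip": -0.3,"dx": 0,"dy": 0,"dz": 3,"rx": 0,"ry": 0,"rz": 0},
    {"grip": -0.3,"dx": 0,"dy": 0,"dz": 6,"rx": 0,"ry": 0,"rz": 0},
    {"grip": -0.3,"dx": 0,"dy": 0,"dz": 9,"rx": 0,"ry": 0,"rz": 0},
    {"grip": -0.3,"dx": -2,"dy": -0.7,"dz": 10,"rx": 0,"ry": 0,"rz": 6},
    {"grip": -0.3,"dx": -4,"dy": -1.4,"dz": 10,"rx": 0,"ry": 0,"rz": 12},
    {"grip": -0.3,"dx": -6.5,"dy": -2.1,"dz": 10,"rx": 0,"ry": 0,"rz": 18},
    {"grip": -0.3,"dx": -8.6,"dy": -2.8,"dz": 10,"rx": 0,"ry": 0,"rz": 23.5},
    {"grip": -0.3,"dx": -8.6,"dy": -2.8,"dz": 8,"rx": 0,"ry": 0,"rz": 23.5},
    {"grip": -0.3,"dx": -8.6,"dy": -2.8,"dz": 5,"rx": 0,"ry": 0,"rz": 23.5},
    {"grip": -0.3,"dx": -8.6,"dy": -2.8,"dz": 2.5,"rx": 0,"ry": 0,"rz": 23.5},
    {"grip": -0.3,"dx": -8.6,"dy": -2.8,"dz": 0.5,"rx": 0,"ry": 0,"rz": 23.5},
    {"grip": -0.3,"dx": -8.6,"dy": -2.8,"dz": -1,"rx": 0,"ry": 0,"rz": 23.5},
    {"grip": -0.3,"dx": -8.6,"dy": -2.8,"dz": -1.5,"rx": 0,"ry": 0,"rz": 23.5},
    {"grip": -0.3,"dx": -8.6,"dy": -2.8,"dz": -1.5,"rx": 0,"ry": 0,"rz": 23.5},
  ],
)

```text
time: 15.18
eef_pos: [0.4874, -0.1704, 0.0628]
eef_rot: [-3.098, -0.515, 0.002]
wrist_force: [0.3, 0.7, -0.0]
grip_width: 0.0606
```

Call:
arm_command(
  force=15,
  steps=[
    {"grip": 1,"dx": 0,"dy": 0,"dz": 0,"rx": 0,"ry": 0,"rz": 0},
    {"grip": 1,"dx": 0,"dy": 0,"dz": 0,"rx": 0,"ry": 0,"rz": 0},
    {"grip": 1,"dx": 0,"dy": 0,"dz": 0,"rx": 0,"ry": 0,"rz": 0},
    {"grip": 1,"dx": 0,"dy": 0,"dz": 0,"rx": 0,"ry": 0,"rz": 0},
    {"grip": 1,"dx": 0,"dy": 0,"dz": 0,"rx": 0,"ry": 0,"rz": 0},
    {"grip": 1,"dx": 0,"dy": 0,"dz": 0,"rx": 0,"ry": 0,"rz": 0},
    {"grip": 1,"dx": 0,"dy": 0,"dz": 0,"rx": 0,"ry": 0,"rz": 0},
    {"grip": 1,"dx": 0,"dy": 0,"dz": 0,"rx": 0,"ry": 0,"rz": 0},
    {"grip": 1,"dx": 0,"dy": 0,"dz": 0,"rx": 0,"ry": 0,"rz": 0},
    {"grip": 1,"dx": 0,"dy": 0,"dz": 0,"rx": 0,"ry": 0,"rz": 0},
  ],
)

```text
time: 16.02
eef_pos: [0.4879, -0.1709, 0.0638]
eef_rot: [3.099, 0.515, 0.0]
wrist_force: [-0.6, -2.3, 2.3]
grip_width: 0.0158
```

```bash
python3 - <<'E'
import numpy as np
from plant import *
s=read_state();t=s['eef_pos'][:2]*100
c=np.array([57.3,-14.3]);p=t-c;print(np.hypot(*p),np.degrees(np.arctan2(p[1],p[0]))%360)
for d in list(range(0,49,6))+[50,51,52,53,54,55,56]:
    a=np.radians(-d);q=np.array([[np.cos(a),-np.sin(a)],[np.sin(a),np.cos(a)]])@p;print(-d,(q-p).round(2))
E
```

```text
8.951496488892694 198.16959752917776
0 [0. 0.]
-6 [-0.25  0.9 ]
-12 [-0.39  1.83]
-18 [-0.45  2.76]
-24 [-0.4  3.7]
-30 [-0.26  4.63]
-36 [-0.02  5.53]
-42 [0.32 6.41]
-48 [0.74 7.24]
-50 [0.9  7.51]
-51 [0.98 7.64]
-52 [1.07 7.77]
-53 [1.16 7.9 ]
-54 [1.25 8.03]
-55 [1.34 8.16]
-56 [1.43 8.28]
```

Call:
arm_command(
  steps=[
    {"grip": 1,"dx": -0.13,"dy": 0.45,"dz": 0,"rx": 0,"ry": 0,"rz": -3},
    {"grip": 1,"dx": -0.25,"dy": 0.9,"dz": 0,"rx": 0,"ry": 0,"rz": -6},
    {"grip": 1,"dx": -0.33,"dy": 1.36,"dz": 0,"rx": 0,"ry": 0,"rz": -9},
    {"grip": 1,"dx": -0.39,"dy": 1.83,"dz": 0,"rx": 0,"ry": 0,"rz": -12},
    {"grip": 1,"dx": -0.43,"dy": 2.3,"dz": 0,"rx": 0,"ry": 0,"rz": -15},
    {"grip": 1,"dx": -0.45,"dy": 2.76,"dz": 0,"rx": 0,"ry": 0,"rz": -18},
    {"grip": 1,"dx": -0.4,"dy": 3.7,"dz": 0,"rx": 0,"ry": 0,"rz": -24},
    {"grip": 1,"dx": -0.26,"dy": 4.63,"dz": 0,"rx": 0,"ry": 0,"rz": -30},
    {"grip": 1,"dx": -0.02,"dy": 5.53,"dz": 0,"rx": 0,"ry": 0,"rz": -36},
    {"grip": 1,"dx": 0.32,"dy": 6.41,"dz": 0,"rx": 0,"ry": 0,"rz": -42},
    {"grip": 1,"dx": 0.53,"dy": 6.84,"dz": 0,"rx": 0,"ry": 0,"rz": -45},
    {"grip": 1,"dx": 0.74,"dy": 7.24,"dz": 0,"rx": 0,"ry": 0,"rz": -48},
    {"grip": 1,"dx": 0.9,"dy": 7.51,"dz": 0,"rx": 0,"ry": 0,"rz": -50},
    {"grip": 1,"dx": 1.07,"dy": 7.77,"dz": 0,"rx": 0,"ry": 0,"rz": -52},
    {"grip": 1,"dx": 1.16,"dy": 7.9,"dz": 0,"rx": 0,"ry": 0,"rz": -53},
    {"grip": 1,"dx": 1.25,"dy": 8.03,"dz": 0,"rx": 0,"ry": 0,"rz": -54},
    {"grip": 1,"dx": 1.25,"dy": 8.03,"dz": 0,"rx": 0,"ry": 0,"rz": -54},
    {"grip": 1,"dx": 1.25,"dy": 8.03,"dz": 0,"rx": 0,"ry": 0,"rz": -54},
  ],
)

```text
time: 17.52
eef_pos: [0.4993, -0.0925, 0.0637]
eef_rot: [2.992, -0.945, -0.002]
wrist_force: [-8.9, -19.9, 5.0]
grip_width: 0.0153
```

At 145.6° the lever resists with about 21 N, so it is against its stop. I'll release and retreat.

Call:
arm_command(
  steps=[
    {"grip": -0.3,"dx": 0,"dy": 0,"dz": 0,"rx": 0,"ry": 0,"rz": 0},
    {"grip": -0.3,"dx": 0,"dy": 0,"dz": 0,"rx": 0,"ry": 0,"rz": 0},
    {"grip": -0.3,"dx": 0,"dy": 0,"dz": 0,"rx": 0,"ry": 0,"rz": 0},
    {"grip": -0.3,"dx": 0,"dy": 0,"dz": 0,"rx": 0,"ry": 0,"rz": 0},
    {"grip": -0.3,"dx": 0,"dy": 0,"dz": 0,"rx": 0,"ry": 0,"rz": 0},
    {"grip": -0.3,"dx": 0,"dy": 0,"dz": 3,"rx": 0,"ry": 0,"rz": 0},
    {"grip": -0.3,"dx": 0,"dy": 0,"dz": 6,"rx": 0,"ry": 0,"rz": 0},
    {"grip": -0.3,"dx": 0,"dy": 0,"dz": 10,"rx": 0,"ry": 0,"rz": 0},
    {"grip": -0.3,"dx": -2,"dy": -3,"dz": 13,"rx": 0,"ry": 0,"rz": 0},
    {"grip": -0.3,"dx": -4,"dy": -6,"dz": 13,"rx": 0,"ry": 0,"rz": 0},
    {"grip": -0.3,"dx": -7,"dy": -10,"dz": 13,"rx": 0,"ry": 0,"rz": 0},
    {"grip": -0.3,"dx": -9,"dy": -13,"dz": 13,"rx": 0,"ry": 0,"rz": 0},
    {"grip": -0.3,"dx": -11,"dy": -16,"dz": 13,"rx": 0,"ry": 0,"rz": 0},
    {"grip": -0.3,"dx": -13,"dy": -19,"dz": 13,"rx": 0,"ry": 0,"rz": 0},
    {"grip": -0.3,"dx": -15,"dy": -22,"dz": 13,"rx": 0,"ry": 0,"rz": 0},
    {"grip": -0.3,"dx": -17,"dy": -25,"dz": 13,"rx": 0,"ry": 0,"rz": 0},
    {"grip": -0.3,"dx": -17,"dy": -25,"dz": 13,"rx": 0,"ry": 0,"rz": 0},
    {"grip": -0.3,"dx": -17,"dy": -25,"dz": 13,"rx": 0,"ry": 0,"rz": 0},
  ],
)

```text
time: 19.02
eef_pos: [0.3296, -0.3412, 0.1935]
eef_rot: [-2.994, 0.952, 0.0]
wrist_force: [0.4, 0.5, 0.5]
grip_width: 0.0607
```

```bash
python3 - <<'E'
from m import *
s=read_state();print(s['time'],s['eef_pos'],s['wrist_force'])
f=grab_frame('top'); cv2.imwrite('top_raw.png',f[:,:,::-1])
measure(f)
g=grab_frame('side')
cv2.imwrite('pics/c5.png',np.hstack([cv2.resize(f[105:165,275:335,::-1],(400,400),interpolation=cv2.INTER_CUBIC),cv2.resize(g[130:200,180:250,::-1],(400,400),interpolation=cv2.INTER_CUBIC)]))
h=f.min(2).astype(float)
for v in range(112,120):
    u=np.arange(303,313);w=np.clip((h[v,u]-90)/100,0,1);print(v,((w*u).sum()/w.sum()).round(2) if w.sum()>1 else None,w.sum().round(2))
E
```

```text
19.0167 [ 0.32962722 -0.34118685  0.19349421] [0.36481928 0.52213086 0.46703748]
rect ((306.6435241699219, 130.06436157226562), (5.8707194328308105, 22.089824676513672), 5.710593223571777) black ends [array([ 0.5979, -0.1414]), array([ 0.5344, -0.1344])] ang -6.3
whites [(array([307.83, 116.  ]), array([ 0.6081, -0.1424]), np.int32(12)), (array([286.67, 119.89]), array([ 0.597 , -0.0813]), np.int32(9)), (array([323.29, 122.  ]), array([ 0.5905, -0.1868]), np.int32(7)), (array([284.88, 146.88]), array([ 0.5188, -0.0755]), np.int32(8)), (array([321.67, 149.11]), array([ 0.5118, -0.1811]), np.int32(9))]
knob [ 0.497  -0.0897  0.085 ] rad 0.0897 world ang 145.3
112 None 0.2
113 307.04 2.85
114 306.59 1.35
115 307.86 4.29
116 308.12 4.09
117 307.77 4.46
118 308.37 1.22
119 None 0.0
```

View pics/c5.png

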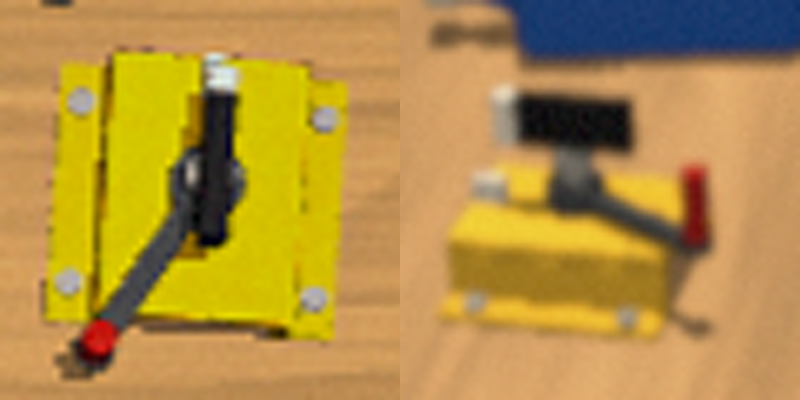

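The lever is back at its tight position, with the knob at crop (98,340) and 145.3° world. The bar lies parallel to the plate edges, with its white end (222,78) over the mark line. I'll hand in.

```bash
python3 -c "
from plant import *
print(sign_off())"
```

```text
the job is handed in; nothing more can be done
None
```

The job is done and handed in at about 19 s of the 64 s allowed, and the arm kept well away from the blue stop.

On the smallest yellow stop, I did the steps in the order asked:
1. **Loosen:** I swung the jam lever counter-clockwise by about 0.92 rad of its 1.0 rad travel.
2. **Turn the screw:** I turned it to the mark, looked at it, then regripped it once to correct it by about 1°.
3. **Lock:** I swung the lever back clockwise until it resisted with about 21 N.

The last checks after letting go:
- **Lever:** it points at 145.3° in the world frame. Its tight stop should be at about 145.4°, so it is back at its stop.
- **Screw:** at the last grip it read -4.6° in the world frame, against a bridge yaw of about -4.56°.
- **Robot:** the gripper is clear of everything, and the wrist force is under 1 N.

The top camera did not fully agree on the screw angle. At this pixel size its bar fits only hold to about 2°: the final coarse fit gave -6.3°, while the white-end position suggested about 1° the other way. I relied on the grip reading and on the picture, where the bar lies parallel to the plate edges.

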